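# Set the length stop of a board trimmer

### The job

The length stop of the board trimmer is parked in the hole at the left end of the fence. Draw it out, set its pin down on the steel strip that runs in front of the fence and, with a light hand throughout, slide it along the strip until you feel the pin drop into the blind hole in the strip. Leave the stop fully home, flat on the bed and square to the fence, and leave the pads and the rule that lie on the bed where they are.

Things in the scene. Friction and masses are not known exactly. Their poses are not given: they have to be found in the camera images.
- trimmer: Fixed board trimmer: dark grey bed 280 mm (x) by 610 mm (y), flat top 30 mm above the origin, which is on the bench under the bed: x -140 to +140, y -300 to +310 mm. +x points away from the robot to the fence, +y to its left along the fence. Parking hole, 14 mm wide, at x = +90, y = +245 mm. Rotary cutter on a rail along x at the right end, y below -240 mm, 107 mm above the bench.
- fence_mid (a point): Foot of the near face of the fence at y = 0 of the trimmer, on the bed's top (x = +112, y = 0, z = 30 mm from the trimmer's origin). The fence is an aluminium bar along the trimmer's y axis, 14 mm thick, 18 mm high above the bed, from y = -285 to +305 mm. Axes as the trimmer's.
- strip_left (a point): Left end of the channel in front of the fence (trimmer x = +90, y = +110 mm), on its centre line and floor. Channel: 24 mm wide, 2 mm deep, along y; its floor is a steel gauge strip, 28 mm above the trimmer's origin, that is set lengthwise and runs on under the bed at both ends. Flush screw heads 12 mm wide in it look much like the hole. Axes as the trimmer's.
- strip_right (a point): Right end of the channel, the end near the cutter (trimmer x = +90, y = -150 mm), on its centre line and floor. The one blind hole, 14 mm wide, 18 mm deep below the strip, unmarked, is on the centre line between 80 and 180 mm from this end (y = -70 to +30 mm of the trimmer); it differs each time and is not measured. Axes as the trimmer's.
- stop: Length stop, loose, steel, 0.25 to 0.45 kg with pin: block 40 (x) by 36 (y) by 22 mm high; on it a flat upright handle 36 (x) by 14 mm (y), 22 to 56 mm above the underside, bead on top to 63 mm. Origin: centre of the underside; z up, +x side to the fence. Starts parked, flat on the bed, 2 mm off the fence. With its pin on the strip it stands 14 mm above the bed and must be held; home it lies flat.
- pin: The stop's dowel pin, part of the stop, straight down from the middle of its underside: 12 mm diameter, 16 mm long, bevelled 1.5 mm round the tip. Origin at the centre of its tip (16 mm under the stop's origin), same axes as the stop. Home, it does not reach the bottom of the hole.
- boards: Bystander: a pack of cardboard pads in a paper band, 110 x 150 x 12 mm, lying on the bed. Origin under its centre.
- rule: Bystander: flat aluminium rule, 30 x 200 x 4 mm, lying on the bed. Origin under its centre.
Not all that is in view belongs to the job. Of the things like the stop, leave any that is red; of the rest the smaller one is meant.

How it is judged (in metres and radians):
On the way, in this order (a step that is already met when the one before it is completed fails the run):
1. the stop is drawn up until its pin is clear of the parking hole (z of pin in the frame of trimmer above 0.0305 m), for 0.1 s.
2. the pin tip rides on the steel strip (z of pin in the frame of trimmer between 0.0255 and 0.0297 m and y of pin in the frame of trimmer below 0.105 m and contact force between pin and anything else above 0.3 N), for 0.2 s.
At the end, for the whole second after the job is handed in: The stop stands in the strip's blind hole, not the parking hole: pin at least 11.5 mm below the strip's surface (block within 2.5 mm of flat on the bed), upright within 0.05 rad, square to the fence within 0.09 rad, released and at rest (z of pin in the frame of trimmer below 0.0165 m and y of pin in the frame of trimmer between -0.08 and 0.04 m and x of pin in the frame of trimmer between 0.08 and 0.1 m and angle between the y axis of stop and the y axis of trimmer, either way round below 0.09 rad and angle between stop's own z axis and vertical below 0.05 rad and linear speed of stop below 0.01 m/s); the robot touches nothing.
It fails at once if the pin is pressed or jammed with more than 30 N (contact force between pin and anything else above 30 N).
It fails at once if the stop is pressed on the trimmer with more than 50 N (contact force between stop and trimmer above 50 N).
It fails at once if the pads or the rule on the bed are moved by more than 30 mm (distance of any of boards, rule from where it was at the start of the episode above 0.03 m).
It also fails if it takes over 72 s, if anything falls off the work surface, if the arm or the gripper's body presses on something with over 40 N, if the wrist force passes 120 N, or if a joint passes its speed limit or range.

### The arm

A 6-joint arm with a two-finger parallel gripper is mounted at the origin on the work surface. World frame = base frame: x ahead of the robot, y to its left, z up, the work surface at z = 0. Lengths are in m, angles in degrees, forces in N, time in s.
With the tool pointing down it reaches from about 0.375 to 0.9 m from the base axis. Payload 3.1 kg.
Tool frame: the origin (TCP) lies on the centre line of the jaws, within the pads' length; the fingertips stand finger_overhang ahead of it and the grasp point (between the pads) lies 5 mm behind it (finger_overhang is the distance from the TCP to the fingertips, in m); z points along the fingers, y is the line along which they close (so a half turn about z gives the same grasp; the last joint's range is limited). The gripper opens to 87 mm and grips with 3 to 60 N. Pads are 19 mm wide; open, the fingers measure 117 mm over their backs; the gripper's body (75 mm by 190 mm) begins 51 mm behind the grasp point.
Start: joints at [55.72, 30.224, 82.088, -0, 67.689, -10.227], TCP at [0.255, 0.571, 0.205] pointing down, gripper open.
Joint ranges: [-176.69, 176.69], [-43.24, 126.21], [12.49, 139.97], [-82, 262], [0, 151.66], [-163.58, 163.58]. Speed limits (degrees/s): [159.86, 159.86, 180, 180, 180, 180].

### API

Orientations are given as a 3x3 rotation matrix whose columns are the frame's x, y, z axes.
In Python, from rig import read_state, capture, calibration, hand_in, finger_overhang gives the robot as it stands.
- The arm moves only by the tool send_rows, never from a script. Its argument "plan" is a list of rows, each a list of 5 numbers: the closure in counts, from 0 (fully open) to 255 (shut), then the shift along the tool's x, y, z in m, then the turn about the tool's z in rad. A call has 1 to 20 rows; each row shifts and turns the commanded pose from where the row before left it, along the tool's axes as they then stand; what a row does not reach is not made up. A row lasts 1/12 s, in which the tool goes at most 41.7 mm and 7.16 degrees, less where a joint would pass 70% of its speed; a pose out of reach is approached as far as the arm can. A call is refused whole if a number of a shift passes 0.0417 or a number of a turn 0.125, either way. A call with a gripper value outside its range is refused whole. The fingers move at their own pace and stop on an object; the grip force is fixed at half the most. Time passes only in rows, so rows that do not move let the fingers close. It gives the time, the measured TCP pose, the force, the opening and the grip force at its end, in the units of the state.
- read_state(): the state, without advancing time (a new reading comes with each control period).
- capture(name): name is "scene" or "side" or "wrist"; returns (picture, depth): 400x640x3 uint8, blue, green, red; 400x640 float32, m along the optical axis (not along the pixel's ray), 0 where there is no reading.
- calibration(name): a dict with "fx", "fy", "cx", "cy" (pixels), "dist_coeffs" ([k1, k2, p1, p2, k3] as OpenCV has them; the pictures are not rectified), "xyz" and "rotation" of the camera in the world. Camera axes: x right, y down, z forward; pixel columns grow to the right and rows downward; lengths in m; the calibration is good to about 2 mm. A picture is of the moment at which its call begins: read the wrist's pose just before it. calibration takes no time and is no camera call; for the wrist camera it gives the pose at the moment of the call.
- hand_in(): hands the job in; it is judged then, once.
The state is a dict: "time_s": time; "joint_positions": joint angles; "qvel": joint speeds; "tau": joint torques, N m; "position": TCP position; "tcp_rot": TCP orientation; "force": force on the tool from outside, world axes, zero at the start; "moment": the same for the moment, N m; "opening": opening from 0.0 (shut) to 1.0 (fully open); "grasp_force": force on a finger pad.
Only numpy, scipy, OpenCV 4.12 (cv2) and the standard library are available. Lean on these libraries where they do the work, as an engineer would, in place of code of your own. Each camera call takes 0.05 s, during which the arm holds its last target. There are 200 camera calls.

## Working session

There is one attempt and no reset: what is moved stays moved. The work goes in short steps, Python scripts to look and compute and a tool call to move; the robot and the scene stay as the last step left them, time stands still between calls to the robot, and variables do not carry over. Pictures are saved under pics/ and viewed, at most 10 in all, crops included, and the job is handed in when it is done.

Besides the shell and the picture viewer there is one more tool, called after "Emit:" by a JSON object that holds its "method" and its "body". send_rows: Moves the arm, as the interface text tells. Its arguments: {"type":"object","properties":{"plan":{"type":"array","items":{"type":"array","items":{"type":"number"}}}},"required":["plan"]}

```bash
mkdir -p pics; ls; cat > h.py <<'E'
import numpy as np, cv2
from rig import *
def ray(cal,px):
    K=np.array([[cal['fx'],0,cal['cx']],[0,cal['fy'],cal['cy']],[0,0,1]])
    u=cv2.undistortPoints(np.array(px,float).reshape(-1,1,2),K,np.array(cal['dist_coeffs'],float)).reshape(-1,2)
    d=np.c_[u,np.ones(len(u))]@np.array(cal['rotation']).T
    return np.array(cal['xyz']),d
def plane(cal,px,z):
    o,d=ray(cal,px); return o+d*((z-o[2])/d[:,2])[:,None]
def cloud(cal,px,dep):
    o,d=ray(cal,px); return o+d*np.array(dep)[:,None]
E
python3 - <<'E'
from h import *
s=read_state(); print(s['position'],np.round(s['tcp_rot'],3).tolist(),s['force'],s['opening'],finger_overhang)
for n in ('scene','side','wrist'):
    c=calibration(n); p,d=capture(n); cv2.imwrite(f'pics/{n}0.png',p); np.savez(f'{n}0.npz',p=p,d=d,c=np.array(c,dtype=object)); print(n,np.round(c['xyz'],3),np.round(c['rotation'],2).tolist(),c['fx'])
E
```

```text
pics
[0.25428868 0.57009629 0.20417389] [[-0.913, 0.408, -0.001], [0.408, 0.913, -0.002], [0.0, -0.002, -1.0]] [-0.38111703 -0.10685245 -0.20053707] 0.9977624700180441 0.014
scene [ 1.022 -0.625  0.775] [[0.84, 0.36, -0.41], [0.55, -0.54, 0.64], [0.01, -0.76, -0.65]] 480.21227783747696
side [ 0.491 -0.428  0.7  ] [[0.99, -0.09, 0.09], [-0.13, -0.78, 0.62], [0.02, -0.62, -0.78]] 422.03531085266206
wrist [0.185 0.601 0.384] [[0.41, 0.88, 0.25], [0.91, -0.39, -0.11], [-0.0, 0.27, -0.96]] 350.7288813239794
```

View pics/scene0.png

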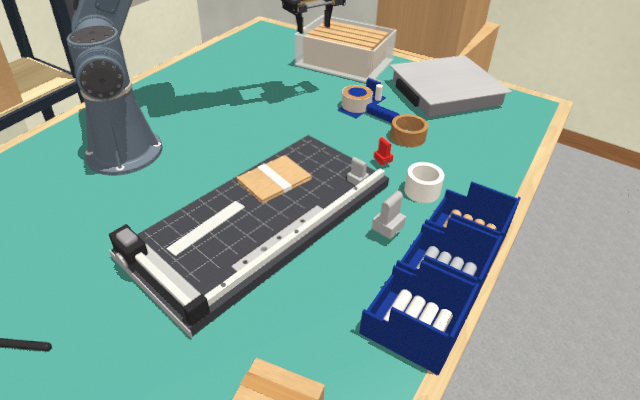

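View pics/side0.png

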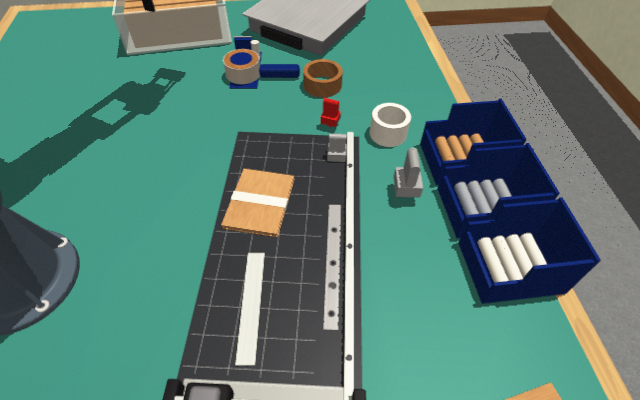

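View pics/wrist0.png

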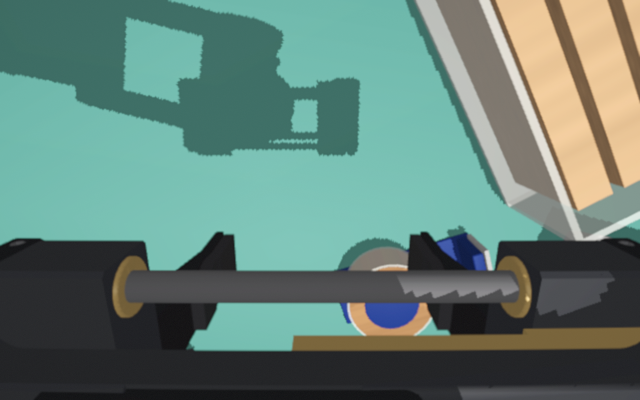

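The scene and side views show the small grey stop parked at side (337,147), the fence as a white bar from (350,135) to (349,400), and the channel from (334,205) to (330,328) with four dark spots. A bigger grey decoy stands behind the fence and a red one beyond the bed. The wrist view shows only the bench and a tape reel.

```bash
python3 - <<'E'
from h import *
for n,boxes in (('side',{'strip':(315,195,345,340),'fence':(340,130,362,385),'stop':(322,130,346,165)}),('scene',{'strip':(225,195,330,275),'stop':(343,150,372,190)})):
    f=np.load(n+'0.npz',allow_pickle=True); p,d,c=f['p'],f['d'],f['c'].item()
    g=p.min(2).astype(int); sat=p.max(2).astype(int)-g
    for k,(x0,y0,x1,y1) in boxes.items():
        m=np.zeros(g.shape,np.uint8); 
        thr={'strip':110,'fence':150,'stop':100}[k]
        m[y0:y1,x0:x1]=((g>thr)&(sat<35))[y0:y1,x0:x1]
        nn,l,st,ce=cv2.connectedComponentsWithStats(m); i=1+st[1:,4].argmax(); ys,xs=np.where(l==i)
        r=cv2.minAreaRect(np.c_[xs,ys].astype(np.float32)); print(n,k,st[i],np.round(r[0],1),np.round(r[1],1))
        P=np.c_[xs,ys]
        if k=='strip': 
            W=plane(c,P,0.028)
        elif k=='fence': W=plane(c,P,0.048)
        else:
            dd=d[ys,xs]; ok=dd>0; W=cloud(c,P[ok],dd[ok]); print(' zrange',np.percentile(W[:,2],[2,50,98]))
            W=W[W[:,2]>0.06]
        if k!='stop':
            b=cv2.minAreaRect((W[:,:2]*1000).astype(np.float32)); print('  world rect mm',np.round(b[0],1),np.round(b[1],1),round(b[2],2)); print(np.round(cv2.boxPoints(b),1).tolist())
        else:
            b=cv2.minAreaRect((W[:,:2]*1000).astype(np.float32)); print('  handle pts',len(W),np.round(b[0],1),np.round(b[1],1),round(b[2],1), np.round(W.mean(0),4))
f=np.load('side0.npz',allow_pickle=True);p=f['p']; a=cv2.resize(p[120:340,290:370],None,fx=2.7,fy=2.7,interpolation=cv2.INTER_CUBIC)
f=np.load('scene0.npz',allow_pickle=True);q=cv2.resize(f['p'][140:290,220:400],None,fx=2.9,fy=3.96*1,interpolation=cv2.INTER_CUBIC)
cv2.imwrite('pics/crop.png',np.hstack([a[:594],q[:594]]))
E
```

```text
side strip [ 323  205   18  125 1645] [332. 267.] [ 15.3 124.4]
  world rect mm [571.8 -41.5] [258.8  25.7] 80.1
[[536.7999877929688, -166.8000030517578], [562.2000122070312, -171.1999969482422], [606.7000122070312, 83.69999694824219], [581.2999877929688, 88.19999694824219]]
side fence [ 340  132   14  253 2046] [346.5 258. ] [252.  13.]
  world rect mm [601.7   7.2] [543.9  29.3] 80.08
[[540.4000244140625, -258.1000061035156], [569.2999877929688, -263.20001220703125], [663.0, 272.6000061035156], [634.0999755859375, 277.70001220703125]]
side stop [329 133  17   7  86] [337.  136.3] [16.2  5.7]
 zrange [0.08755497 0.09304466 0.09610391]
  handle pts 85 [615.9 216.9] [13.1 34. ] 78.0 [0.6159 0.216  0.0928]
scene strip [ 231  204   99   71 1981] [281.9 240.3] [ 19.3 118.8]
  world rect mm [580.7 -38.9] [292.4  50. ] 80.21
[[531.2999877929688, -178.6999969482422], [580.5, -187.1999969482422], [630.2000122070312, 100.9000015258789], [580.9000244140625, 109.4000015258789]]
scene stop [343 157  29  33 600] [357.6 173.7] [34.5 24.9]
 zrange [0.0022354  0.051295   0.09275094]
  handle pts 197 [615.3 212.2] [39.1 17.5] 5.1 [0.6169 0.2113 0.0792]
```

View pics/crop.png

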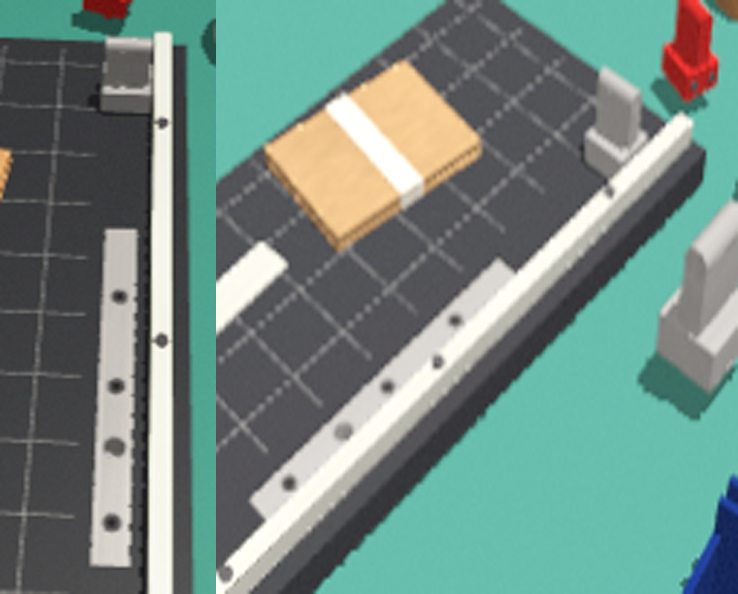

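The crop shows three small, dark, alike spots (screws). The third spot from the left, side (332.6,285), is larger and greyer, so it is the likely hole. The trimmer's yaw is about -9.9°.

Emit:
{"method": "send_rows", "body": {"plan": [[0, 0, 0, 0, -0.124], [0, 0, 0, 0, -0.124], [0, -0.0275, -0.0218, 0, 0], [0, -0.0275, -0.0218, 0, 0], [0, -0.0275, -0.0218, 0, 0], [0, -0.0275, -0.0218, 0, 0], [0, -0.0275, -0.0218, 0, 0], [0, -0.0275, -0.0218, 0, 0], [0, -0.0275, -0.0218, 0, 0], [0, -0.0275, -0.0218, 0, 0], [0, -0.0275, -0.0218, 0, 0], [0, -0.0275, -0.0218, 0, 0], [0, -0.0275, -0.0218, 0, 0], [0, -0.0275, -0.0218, 0, 0], [0, -0.0275, -0.0218, 0, 0], [0, 0, 0, 0, 0], [0, 0, 0, 0, 0]]}}

```text
time_s: 1.57
position: [0.5596, 0.2287, 0.2046]
tcp_rot: [[-0.985, 0.175, -0.001], [0.175, 0.985, 0.0], [0.001, -0.0, -1.0]]
force: [-0.6, 0.6, 0.2]
opening: 0.998
grasp_force: 0.0
```

```bash
python3 - <<'E'
from h import *
s=read_state(); print(s['time_s'],s['position'],np.round(s['tcp_rot'],3).tolist(),s['force'])
c=calibration('wrist'); p,d=capture('wrist'); cv2.imwrite('pics/wrist1.png',p); np.savez('wrist1.npz',p=p,d=d,c=np.array(c,dtype=object))
a=np.radians(-9.9); R=np.array([[np.cos(a),-np.sin(a)],[np.sin(a),np.cos(a)]]); C=np.array([.5718,-.0415])
o=C-R@np.array([.09,-.02])
# depth cloud heights: tops over 0.08 near the parking hole
ys,xs=np.where((d>0)); W=cloud(c,np.c_[xs,ys],d[ys,xs]); T=(W[:,:2]-o)@R
m=(W[:,2]>.05)&(W[:,2]<.1)&(abs(T[:,0]-.09)<.02)&(abs(T[:,1]-.245)<.03)
t=T[m];w=W[m]
for lo,hi in((.05,.055),(.075,.1),(.088,.1)):
    k=(w[:,2]>lo)&(w[:,2]<hi); 
    if k.sum()>5: print(lo,hi,k.sum(),np.round(np.percentile(t[k],[2,98],axis=0),4).tolist())
f=np.load('side0.npz',allow_pickle=True); cs=f['c'].item()
print('spots',np.round((plane(cs,[[334.3,230],[333,262.5],[332.6,285.2],[331.5,313]],.028)[:,:2]-o)@R,4).tolist())
E
```

```text
1.5667 [0.55955578 0.2286723  0.20464085] [[-0.985, 0.175, -0.001], [0.175, 0.985, 0.0], [0.001, -0.0, -1.0]] [-0.57013878  0.56516704  0.21249564]
0.05 0.055 688 [[0.0706, 0.2258], [0.1061, 0.2605]]
0.075 0.1 542 [[0.0705, 0.2366], [0.1047, 0.2495]]
0.088 0.1 526 [[0.0705, 0.2367], [0.1046, 0.2495]]
spots [[0.0912, 0.0477], [0.0908, -0.0241], [0.0914, -0.0696], [0.0911, -0.1211]]
```

View pics/wrist1.png

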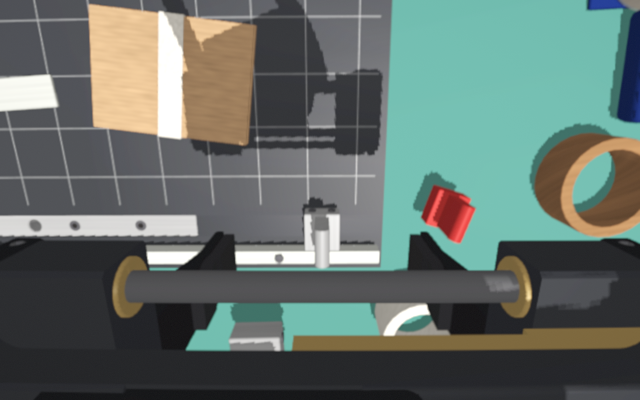

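Wrist view: the stop is at (322,235), with its block between columns 305 and 339. The strip spots are at (35,225), larger and greyer, then (74,225) and (141,225).

Emit:
{"method": "send_rows", "body": {"plan": [[0, -0.029, -0.0005, 0, 0], [0, -0.0285, -0.0005, 0, 0], [60, 0, 0, 0.033, 0], [120, 0, 0, 0.033, 0], [180, 0, 0, 0.033, 0], [180, 0, 0, 0.03, 0], [185, 0, 0, 0.003, 0], [190, 0, 0, 0, 0], [190, 0, 0, 0, 0], [190, 0, 0, 0, 0], [190, 0, 0, 0, 0]]}}

```text
time_s: 2.53
position: [0.6166, 0.2202, 0.0757]
tcp_rot: [[-0.985, 0.17, 0.005], [0.17, 0.985, 0.001], [-0.004, 0.002, -1.0]]
force: [0.4, 0.0, -0.2]
opening: 0.405
grasp_force: 0.0
```

```bash
python3 - <<'E'
from h import *
p,d=capture('wrist'); cv2.imwrite('pics/wrist2.png',p)
E
```

```text
(no output)
```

View pics/wrist2.png

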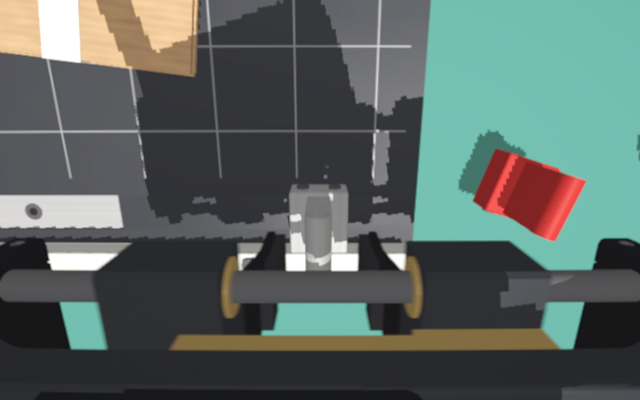

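The jaws straddle the handle (columns 305–333), with the pad edges near 277 and 360, so it looks centred. I'll close nearly to contact and check again.

Emit:
{"method": "send_rows", "body": {"plan": [[200, 0, 0, 0, 0], [200, 0, 0, 0, 0], [200, 0, 0, 0, 0], [200, 0, 0, 0, 0], [200, 0, 0, 0, 0]]}}

```text
time_s: 3.0
position: [0.615, 0.2195, 0.0732]
tcp_rot: [[-0.985, 0.171, -0.0], [0.171, 0.985, 0.0], [0.0, 0.0, -1.0]]
force: [0.1, -0.0, -0.2]
opening: 0.215
grasp_force: 0.0
```

```bash
python3 - <<'E'
from h import *
p,d=capture('wrist'); cv2.imwrite('pics/wrist3.png',cv2.resize(p[170:340,220:420],None,fx=3.5,fy=3.5,interpolation=cv2.INTER_CUBIC))
E
```

```text
(no output)
```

View pics/wrist3.png

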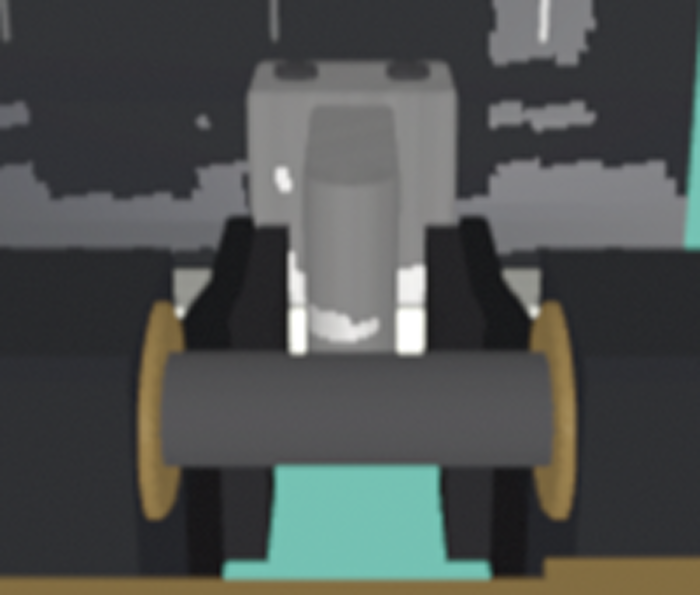

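The handle is about 0.8 mm to the left of the jaw centre (toward -y). I'll correct that and then grip.

Emit:
{"method": "send_rows", "body": {"plan": [[200, 0, -0.0008, 0, 0], [205, 0, 0, 0, 0], [210, 0, 0, 0, 0], [215, 0, 0, 0, 0], [220, 0, 0, 0, 0], [225, 0, 0, 0, 0], [225, 0, 0, 0, 0]]}}

```text
time_s: 3.63
position: [0.6148, 0.2188, 0.0732]
tcp_rot: [[-0.985, 0.171, 0.0], [0.171, 0.985, -0.0], [-0.0, -0.0, -1.0]]
force: [0.3, -0.5, -0.3]
opening: 0.127
grasp_force: 0.0
```

Emit:
{"method": "send_rows", "body": {"plan": [[235, 0, 0, 0, 0], [245, 0, 0, 0, 0], [255, 0, 0, 0, 0], [255, 0, 0, 0, 0], [255, 0, 0, 0, 0]]}}

```text
time_s: 4.05
position: [0.6148, 0.2188, 0.0731]
tcp_rot: [[-0.985, 0.171, -0.0], [0.171, 0.985, -0.0], [0.0, -0.0, -1.0]]
force: [-0.4, -0.7, -0.5]
opening: 0.01
grasp_force: 0.0
```

```bash
python3 - <<'E'
from h import *
p,d=capture('wrist'); q,e=capture('side')
cv2.imwrite('pics/v4.png',np.hstack([cv2.resize(p[150:350,220:420],(580,580)),cv2.resize(q[100:180,310:370],None,fx=3.6,fy=7.25)])[:580,:800])
s=read_state();print(s['position'],s['opening'],s['grasp_force'])
E
```

```text
[0.61482277 0.21878372 0.07315696] 0.004879720151208338 0.0
```

View pics/v4.png

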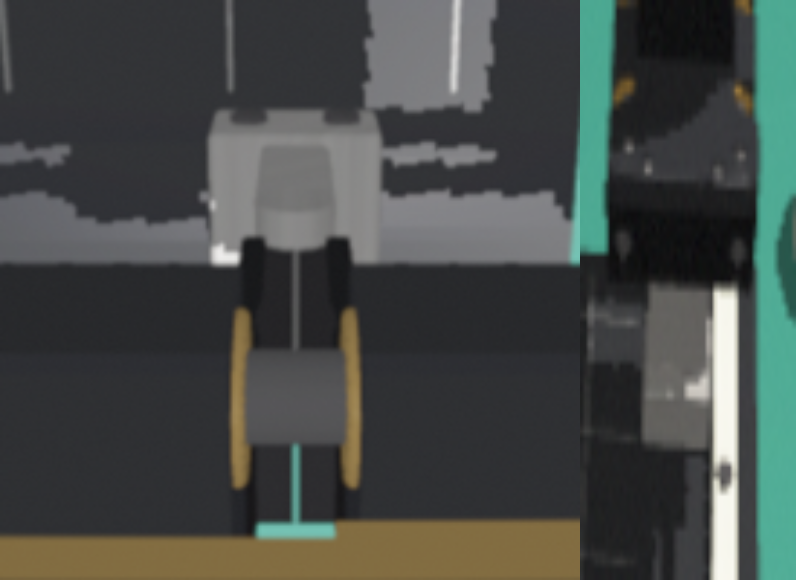

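The jaws have shut without the handle; it is visible in front of or below the fingertips. I'll check the heights by depth.

```bash
python3 - <<'E'
from h import *
a=np.radians(-9.9); R=np.array([[np.cos(a),-np.sin(a)],[np.sin(a),np.cos(a)]]); C=np.array([.5718,-.0415]); o=C-R@np.array([.09,-.02])
s=read_state();print(s['position'],(s['position'][:2]-o)@R,s['joint_positions'])
c=calibration('wrist');p,d=capture('wrist');print(c['xyz'])
col=322
for r in range(180,330,6):
  for col in (308,322):
    w=cloud(c,[[col,r]],[d[r,col]])[0]; print(r,col,np.round(d[r,col],3),np.round(np.r_[(w[:2]-o)@R,w[2]],4),p[r,col],end=' | ')
  print()
E
```

```text
[0.61482277 0.21878372 0.07315696] [0.08763178 0.24380479] [ 9.79559129e+00  4.14124398e+01  8.38184700e+01 -1.73507307e-03
  5.47687312e+01 -7.03615876e+01]
[0.53976692 0.23158895 0.25302415]
180 308 0.229 [0.0631 0.2348 0.0299] [54 52 50] | 180 322 0.228 [0.063  0.2439 0.0306] [55 52 50] | 
186 308 0.231 [0.0674 0.2347 0.029 ] [55 51 50] | 186 322 0.23 [0.0671 0.2439 0.0301] [56 54 52] | 
192 308 0.216 [0.0673 0.2353 0.0448] [79 77 77] | 192 322 0.218 [0.0679 0.2439 0.0425] [118 118 119] | 
198 308 0.209 [0.069  0.2355 0.0519] [138 138 139] | 198 322 0.209 [0.0691 0.2439 0.0517] [138 138 139] | 
204 308 0.21 [0.0726 0.2355 0.0525] [138 138 138] | 204 322 0.199 [0.0696 0.2438 0.0624] [115 116 116] | 
210 308 0.211 [0.0765 0.2354 0.0521] [134 135 136] | 210 322 0.189 [0.0697 0.2438 0.0733] [115 116 116] | 
216 308 0.181 [0.0703 0.2366 0.0815] [122 122 123] | 216 322 0.179 [0.0697 0.2438 0.0831] [117 117 118] | 
222 308 0.175 [0.0711 0.2368 0.0883] [119 120 120] | 222 322 0.17 [0.0695 0.2438 0.0926] [119 119 119] | 
228 308 0.175 [0.0742 0.2368 0.0885] [119 120 121] | 228 322 0.17 [0.
[... 990 characters left out ...]
 86] | 288 322 0.085 [0.0556 0.2436 0.1777] [88 85 86] | 
294 308 0.084 [0.0567 0.2403 0.1787] [86 85 84] | 294 322 0.084 [0.0568 0.2436 0.1785] [87 86 85] | 
300 308 0.085 [0.0589 0.2402 0.1777] [83 81 81] | 300 322 0.085 [0.0587 0.2436 0.178 ] [83 81 81] | 
306 308 0.128 [0.0846 0.2386 0.1409] [37 34 34] | 306 322 0.288 [ 1.765e-01  2.439e-01 -1.000e-04] [114 122  76] | 
312 308 0.13 [0.0878 0.2385 0.1398] [36 34 34] | 312 322 0.289 [0.1818 0.2439 0.0006] [115 123  77] | 
318 308 0.129 [0.0897 0.2385 0.1408] [37 35 35] | 318 322 0.292 [ 1.880e-01  2.439e-01 -1.000e-04] [115 122  77] | 
324 308 0.129 [0.0916 0.2385 0.1417] [33 31 32] | 324 322 0.294 [ 0.1941  0.2439 -0.0005] [114 122  76] |
```

Emit:
{"method": "send_rows", "body": {"plan": [[150, 0, 0, 0, 0], [100, 0, 0, 0, 0], [100, 0, 0, 0, 0], [100, 0, 0, 0, 0], [100, 0, 0, 0, 0], [100, 0, 0, 0, 0]]}}

```text
time_s: 4.7
position: [0.6148, 0.2188, 0.0732]
tcp_rot: [[-0.985, 0.171, 0.0], [0.171, 0.985, 0.0], [-0.0, 0.0, -1.0]]
force: [-0.7, 0.5, 0.6]
opening: 0.371
grasp_force: 0.0
```

```bash
python3 - <<'E'
from h import *
a=np.radians(-9.9); R=np.array([[np.cos(a),-np.sin(a)],[np.sin(a),np.cos(a)]]); C=np.array([.5718,-.0415]); o=C-R@np.array([.09,-.02])
s=read_state();print(s['position'],s['opening'],(s['position'][:2]-o)@R)
for n in('scene','side','wrist'):
    c=calibration(n);p,d=capture(n);ys,xs=np.where(d>0);W=cloud(c,np.c_[xs,ys],d[ys,xs]);T=np.c_[(W[:,:2]-o)@R,W[:,2]]
    print(n)
    for lo in np.arange(.036,.14,.006):
        k=(T[:,2]>lo)&(T[:,2]<lo+.006)&(abs(T[:,0]-.088)<.022)&(abs(T[:,1]-.244)<.06)
        if k.sum(): print(' %.3f'%lo,k.sum(),'x',np.round(np.percentile(T[k,0],[0,50,100]),3),'y',np.round(np.percentile(T[k,1],[0,25,50,75,100]),3))
E
```

```text
[0.61483451 0.21879716 0.07316794] 0.3711728891346985 [0.08764104 0.24382004]
scene
 0.036 22 x [0.07  0.086 0.098] y [0.221 0.223 0.224 0.225 0.227]
 0.042 36 x [0.068 0.091 0.11 ] y [0.221 0.223 0.225 0.226 0.3  ]
 0.048 86 x [0.066 0.096 0.11 ] y [0.191 0.226 0.231 0.236 0.26 ]
 0.054 39 x [0.071 0.091 0.106] y [0.221 0.232 0.235 0.236 0.244]
 0.060 27 x [0.07  0.094 0.107] y [0.234 0.235 0.236 0.238 0.248]
 0.066 26 x [0.071 0.098 0.107] y [0.233 0.234 0.235 0.238 0.248]
 0.072 21 x [0.071 0.095 0.105] y [0.231 0.233 0.235 0.236 0.247]
 0.078 22 x [0.088 0.101 0.108] y [0.232 0.234 0.235 0.237 0.245]
 0.084 21 x [0.083 0.098 0.108] y [0.232 0.235 0.236 0.241 0.26 ]
 0.090 56 x [0.074 0.094 0.108] y [0.214 0.22  0.24  0.256 0.268]
 0.096 41 x [0.076 0.089 0.098] y [0.213 0.217 0.225 0.258 0.265]
 0.102 33 x [0.076 0.089 0.099] y [0.214 0.217 0.222 0.258 0.265]
 0.108 33 x [0.08  0.092 0.098] y [0.214 0.217 0.257 0.26  0.265]
 0.114 26 x [0.081 0.093 0.098] y [0.214 0.216 0.256 0.261 0.269]
 0.120 22 x [0.086 0.094 0.098] y [0.212 0.215 0.241 0.26  0.27 ]
 0.126 23 x [0.086 0.096 0
[... 1477 characters left out ...]
.236 0.24  0.243 0.246 0.25 ]
 0.084 297 x [0.069 0.075 0.098] y [0.216 0.237 0.243 0.249 0.264]
 0.090 1389 x [0.069 0.08  0.096] y [0.214 0.24  0.243 0.247 0.273]
 0.096 295 x [0.074 0.076 0.092] y [0.214 0.221 0.223 0.266 0.273]
 0.102 304 x [0.074 0.076 0.088] y [0.214 0.221 0.244 0.267 0.273]
 0.108 318 x [0.074 0.076 0.086] y [0.214 0.22  0.264 0.268 0.273]
 0.114 404 x [0.074 0.076 0.083] y [0.213 0.219 0.223 0.267 0.275]
 0.120 355 x [0.074 0.075 0.08 ] y [0.212 0.218 0.264 0.269 0.275]
 0.126 383 x [0.074 0.075 0.096] y [0.211 0.217 0.264 0.27  0.277]
 0.132 106 x [0.074 0.091 0.096] y [0.223 0.223 0.223 0.264 0.271]
 0.138 927 x [0.082 0.09  0.097] y [0.218 0.22  0.223 0.267 0.269]
```

Depth shows the fingertips about 16–20 mm above the reported TCP, so the real tool is shorter than stated. I'll go about 26 mm lower, in steps, watching the force.

Emit:
{"method": "send_rows", "body": {"plan": [[150, 0, 0, 0.006, 0], [150, 0, 0, 0.006, 0], [150, 0, 0, 0.006, 0], [150, 0, 0, 0, 0], [150, 0, 0, 0, 0]]}}

```text
time_s: 5.27
position: [0.6142, 0.2186, 0.0542]
tcp_rot: [[-0.985, 0.171, -0.002], [0.171, 0.985, -0.0], [0.002, -0.001, -1.0]]
force: [0.3, -0.6, 0.3]
opening: 0.419
grasp_force: 0.0
```

Emit:
{"method": "send_rows", "body": {"plan": [[180, 0, 0, 0.004, 0], [190, 0, 0, 0.004, 0], [190, 0, 0, 0, 0], [190, 0, 0, 0, 0]]}}

```text
time_s: 5.6
position: [0.6146, 0.2187, 0.0468]
tcp_rot: [[-0.985, 0.171, -0.001], [0.171, 0.985, -0.0], [0.001, -0.0, -1.0]]
force: [0.9, 0.8, 0.2]
opening: 0.27
grasp_force: 0.0
```

Emit:
{"method": "send_rows", "body": {"plan": [[200, 0, 0, 0, 0], [205, 0, 0, 0, 0], [208, 0, 0, 0, 0], [210, 0, 0, 0, 0], [212, 0, 0, 0, 0], [214, 0, 0, 0, 0], [216, 0, 0, 0, 0]]}}

```text
time_s: 6.18
position: [0.6149, 0.2187, 0.0472]
tcp_rot: [[-0.985, 0.171, 0.0], [0.171, 0.985, -0.0], [-0.0, -0.0, -1.0]]
force: [0.4, 0.7, -0.2]
opening: 0.157
grasp_force: 10.0
```

Contact with negligible side force. I'll grip firmly and draw up.

Emit:
{"method": "send_rows", "body": {"plan": [[235, 0, 0, 0, 0], [255, 0, 0, 0, 0], [255, 0, 0, 0, 0], [255, 0, 0, 0, 0]]}}

```text
time_s: 6.52
position: [0.6148, 0.2187, 0.0472]
tcp_rot: [[-0.985, 0.171, 0.0], [0.171, 0.985, -0.0], [-0.0, -0.0, -1.0]]
force: [-0.3, -0.4, 0.7]
opening: 0.161
grasp_force: 30.0
```

Emit:
{"method": "send_rows", "body": {"plan": [[255, 0, 0, -0.003, 0], [255, 0, 0, -0.003, 0], [255, 0, 0, -0.003, 0], [255, 0, 0, -0.003, 0], [255, 0, 0, -0.003, 0], [255, 0, 0, -0.003, 0], [255, 0, 0, -0.003, 0], [255, 0, 0, -0.003, 0], [255, 0, 0, 0, 0], [255, 0, 0, 0, 0], [255, 0, 0, 0, 0]]}}

```text
time_s: 7.43
position: [0.6147, 0.2187, 0.0711]
tcp_rot: [[-0.985, 0.171, -0.0], [0.171, 0.985, -0.0], [0.0, -0.0, -1.0]]
force: [-0.4, 0.7, -3.8]
opening: 0.157
grasp_force: 30.0
```

Emit:
{"method": "send_rows", "body": {"plan": [[255, 0, -0.01, 0, 0], [255, 0, -0.02, 0, 0], [255, 0, -0.025, 0, 0], [255, 0, -0.025, 0, 0], [255, 0, -0.025, 0, 0], [255, 0, -0.025, 0, 0], [255, 0, -0.02, 0, 0], [255, 0, -0.01, 0, 0], [255, 0, 0, 0, 0], [255, 0, 0, 0, 0]]}}

```text
time_s: 8.27
position: [0.5876, 0.0609, 0.0712]
tcp_rot: [[-0.985, 0.173, 0.0], [0.173, 0.985, 0.001], [-0.0, 0.001, -1.0]]
force: [0.6, 0.4, -3.8]
opening: 0.156
grasp_force: 30.0
```

```bash
python3 - <<'E'
from h import *
a=np.radians(-9.9); R=np.array([[np.cos(a),-np.sin(a)],[np.sin(a),np.cos(a)]]); C=np.array([.5718,-.0415]); o=C-R@np.array([.09,-.02])
s=read_state();print(s['position'],(s['position'][:2]-o)@R,s['force'])
c=calibration('wrist');p,d=capture('wrist');cv2.imwrite('pics/w5.png',p)
ys,xs=np.where(d>0);W=cloud(c,np.c_[xs,ys],d[ys,xs]);T=np.c_[(W[:,:2]-o)@R,W[:,2]];g=p[ys,xs].min(1)
q=s['position'];t=(q[:2]-o)@R
k=(abs(T[:,2]-.0755)<.003)&(abs(T[:,:2]-t)<.03).all(1); print('block top',k.sum(),np.round(np.percentile(T[k],[1,99],axis=0),4))
b=np.percentile(T[k,1],[1,99])
for lo in (.06,.072):
  kk=k&(T[:,0]<.08); 
k=(T[:,2]>.1)&(T[:,2]<.118)&(abs(T[:,1]-t[1])<.012)&(g>100); print('handle top',k.sum(),np.round(np.percentile(T[k],[1,99],axis=0),4))
Pl=plane(c,np.c_[xs,ys],.028); TP=(Pl[:,:2]-o)@R
for y in np.arange(-.14,.14,.02):
    k=(abs(TP[:,1]-y)<.003)&(g>120)&(TP[:,0]>.07)&(TP[:,0]<.108)&(abs(T[:,2]-.028)<.004)
    if k.sum()>20: print('strip y%.2f'%y,k.sum(),np.round(np.percentile(TP[k,0],[1,99]),4))
E
```

```text
[0.58758645 0.06088654 0.07120221] [0.08794816 0.08357608] [ 0.57386556  0.41163366 -3.84941329]
block top 1205 [[0.0675 0.0655 0.0728]
 [0.0812 0.101  0.078 ]]
handle top 1664 [[0.0694 0.0767 0.1007]
 [0.1056 0.0899 0.1179]]
strip y-0.14 22 [0.0916 0.0994]
strip y-0.12 228 [0.0758 0.1003]
strip y-0.10 289 [0.0759 0.0995]
strip y-0.08 300 [0.0759 0.1002]
strip y-0.06 295 [0.076  0.0995]
strip y-0.04 304 [0.076  0.1002]
strip y-0.02 246 [0.0768 0.0995]
strip y0.00 298 [0.0768 0.0995]
strip y0.02 303 [0.0762 0.1003]
strip y0.04 255 [0.0769 0.0996]
strip y0.06 189 [0.077  0.0996]
strip y0.12 163 [0.0785 0.1006]
strip y0.14 127 [0.0905 0.1006]
```

View pics/w5.png

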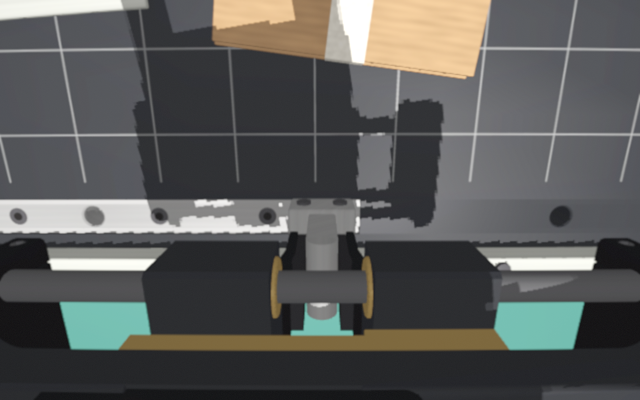

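The stop hangs centred over the strip line. The spots are screws at (18,215), (159,215) and (267,215), a wider lighter ring at (94,215) (probably the blind hole), and the parking hole at (560,215).

```bash
python3 - <<'E'
from h import *
a=np.radians(-9.9); R=np.array([[np.cos(a),-np.sin(a)],[np.sin(a),np.cos(a)]]); C=np.array([.5718,-.0415]); o=C-R@np.array([.09,-.02])
c=calibration('wrist');p,d=capture('wrist')
print(np.round((plane(c,[[18,215.5],[94,215.5],[159,215.5],[267,215.5]],.028)[:,:2]-o)@R,4),(plane(c,[[560,215.5]],.03)[:,:2]-o)@R)
for x in (18,94,159,267,560): print(x,np.round(d[212:220:3,x-6:x+7:3],4).tolist())
E
```

```text
[[ 0.0878 -0.1226]
 [ 0.0877 -0.0698]
 [ 0.0878 -0.0254]
 [ 0.0878  0.0475]] [[0.08753592 0.24433975]]
18 [[0.2353000044822693, 0.23360000550746918, 0.23319999873638153, 0.2337999939918518, 0.0], [0.2353000044822693, 0.2345000058412552, 0.23360000550746918, 0.2345000058412552, 0.23479999601840973], [0.23510000109672546, 0.23600000143051147, 0.23499999940395355, 0.2354000061750412, 0.23589999973773956]]
94 [[0.24220000207424164, 0.24379999935626984, 0.24789999425411224, 0.25049999356269836, 0.2531000077724457], [0.2410999983549118, 0.24410000443458557, 0.24699999392032623, 0.24860000610351562, 0.25099998712539673], [0.2402999997138977, 0.24220000207424164, 0.24560000002384186, 0.24619999527931213, 0.24879999458789825]]
159 [[0.23350000381469727, 0.2337000072002411, 0.2345999926328659, 0.23399999737739563, 0.23360000550746918], [0.2337999939918518, 0.23479999601840973, 0.23430000245571136, 0.23579999804496765, 0.23360000550746918], [0.23469999432563782, 0.23489999771118164, 0.23430000245571136, 0.23479999601840973, 0.2362000048160553]]
267 [[0.23469999432563782, 0.23440000414848328, 0.23489999771118164, 0.23280000686645508, 0.2337000072002411], [0.2345000058412552, 0.2345000058412552, 0.23420000076293945, 0.23499999940395355, 0.23399999737739563], [0.2354000061750412, 0.2361000031232834, 0.23520000278949738, 0.2363000065088272, 0.2345999926328659]]
560 [[0.24799999594688416, 0.24619999527931213, 0.24230000376701355, 0.23890000581741333, 0.23569999635219574], [0.24690000712871552, 0.2443999946117401, 0.2409999966621399, 0.23890000581741333, 0.23720000684261322], [0.24529999494552612, 0.24469999969005585, 0.2393999993801117, 0.23929999768733978, 0.2363000065088272]]
```

Emit:
{"method": "send_rows", "body": {"plan": [[255, 0, 0, 0.003, 0], [255, 0, 0, 0.003, 0], [255, 0, 0, 0.002, 0], [255, 0, 0, 0.001, 0], [255, 0, 0, 0, 0], [255, 0, 0, 0, 0]]}}

```text
time_s: 8.87
position: [0.5874, 0.0613, 0.0619]
tcp_rot: [[-0.985, 0.171, -0.0], [0.171, 0.985, 0.0], [0.0, -0.0, -1.0]]
force: [-0.2, 0.8, -3.4]
opening: 0.156
grasp_force: 30.0
```

Depth confirms that the lighter spot is the deep one, at y ≈ -0.070, about 153 mm away. I'll touch down gently.

Emit:
{"method": "send_rows", "body": {"plan": [[255, 0, 0, 0.0005, 0], [255, 0, 0, 0.0005, 0], [255, 0, 0, 0, 0]]}}

```text
time_s: 9.12
position: [0.5876, 0.0611, 0.0612]
tcp_rot: [[-0.985, 0.171, 0.0], [0.171, 0.985, -0.0], [-0.0, 0.0, -1.0]]
force: [0.2, 0.1, -3.2]
opening: 0.158
grasp_force: 30.0
```

Emit:
{"method": "send_rows", "body": {"plan": [[255, 0, 0, 0.0005, 0], [255, 0, 0, 0, 0], [255, 0, 0, 0, 0]]}}

```text
time_s: 9.37
position: [0.5877, 0.061, 0.0612]
tcp_rot: [[-0.985, 0.171, 0.001], [0.171, 0.985, -0.0], [-0.001, 0.0, -1.0]]
force: [-0.2, -0.6, 0.3]
opening: 0.161
grasp_force: 30.0
```

Contact at about 4 N. Sliding toward -y.

Emit:
{"method": "send_rows", "body": {"plan": [[255, 0, -0.002, 0, 0], [255, 0, -0.004, 0, 0], [255, 0, -0.004, 0, 0], [255, 0, -0.004, 0, 0], [255, 0, -0.004, 0, 0], [255, 0, -0.004, 0, 0], [255, 0, -0.004, 0, 0], [255, 0, -0.004, 0, 0], [255, 0, -0.004, 0, 0], [255, 0, -0.004, 0, 0], [255, 0, -0.002, 0, 0], [255, 0, 0, 0, 0]]}}

```text
time_s: 10.37
position: [0.581, 0.0212, 0.0611]
tcp_rot: [[-0.985, 0.172, 0.001], [0.172, 0.985, 0.0], [-0.001, 0.0, -1.0]]
force: [1.6, 3.9, 5.5]
opening: 0.162
grasp_force: 30.0
```

Emit:
{"method": "send_rows", "body": {"plan": [[255, 0, -0.002, -0.0004, 0], [255, 0, -0.004, 0, 0], [255, 0, -0.004, 0, 0], [255, 0, -0.004, 0, 0], [255, 0, -0.004, 0, 0], [255, 0, -0.004, 0, 0], [255, 0, -0.004, 0, 0], [255, 0, -0.004, 0, 0], [255, 0, -0.004, 0, 0], [255, 0, -0.004, 0, 0], [255, 0, -0.002, 0, 0], [255, 0, 0, 0, 0]]}}

```text
time_s: 11.37
position: [0.5736, -0.0185, 0.0611]
tcp_rot: [[-0.985, 0.171, -0.0], [0.171, 0.985, -0.0], [0.0, -0.0, -1.0]]
force: [1.0, 4.3, 5.1]
opening: 0.155
grasp_force: 30.0
```

Emit:
{"method": "send_rows", "body": {"plan": [[255, 0, -0.002, -0.0003, 0], [255, 0, -0.004, 0, 0], [255, 0, -0.004, 0, 0], [255, 0, -0.004, 0, 0], [255, 0, -0.004, 0, 0], [255, 0, -0.004, 0, 0], [255, 0, -0.004, 0, 0], [255, 0, -0.004, 0, 0], [255, 0, -0.004, 0, 0], [255, 0, -0.004, 0, 0], [255, 0, -0.004, 0, 0], [255, 0, -0.004, 0, 0], [255, 0, -0.004, 0, 0], [255, 0, -0.004, 0, 0], [255, 0, -0.004, 0, 0], [255, 0, -0.002, 0, 0], [255, 0, 0, 0, 0]]}}

```text
time_s: 12.78
position: [0.5633, -0.0777, 0.0612]
tcp_rot: [[-0.985, 0.171, -0.001], [0.171, 0.985, -0.001], [0.0, -0.001, -1.0]]
force: [-0.4, -0.7, -1.3]
opening: 0.159
grasp_force: 30.0
```

```bash
python3 - <<'E'
from h import *
a=np.radians(-9.9); R=np.array([[np.cos(a),-np.sin(a)],[np.sin(a),np.cos(a)]]); C=np.array([.5718,-.0415]); o=C-R@np.array([.09,-.02])
s=read_state();t=(s['position'][:2]-o)@R;print(t,s['position'],s['force'])
c=calibration('wrist');p,d=capture('wrist');ys,xs=np.where(d>0);W=cloud(c,np.c_[xs,ys],d[ys,xs]);T=np.c_[(W[:,:2]-o)@R,W[:,2]];g=p[ys,xs].min(1)
k=(abs(T[:,2]-.0655)<.003)&(abs(T[:,:2]-t)<.03).all(1); print('block top',np.round(np.percentile(T[k],[1,99],axis=0),4))
k=(T[:,2]>.09)&(T[:,2]<.109)&(abs(T[:,1]-t[1])<.012)&(g>100); print('handle top',np.round(np.percentile(T[k],[1,99],axis=0),4))
TP=(plane(c,np.c_[xs,ys],.028)[:,:2]-o)@R
for y in (-.12,-.1,-.02,0):
    k=(abs(TP[:,1]-y)<.005)&(g>120)&(TP[:,0]>.07)&(TP[:,0]<.108)&(abs(T[:,2]-.028)<.004)
    if k.sum()>20: print('strip',y,np.round(np.percentile(TP[k,0],[1,99]),4))
E
```

```text
[ 0.08779962 -0.05710995] [ 0.56325211 -0.07767904  0.06118102] [-0.38528486 -0.68201907 -1.28522216]
block top [[ 0.0674 -0.0752  0.0628]
 [ 0.0811 -0.0396  0.0679]]
handle top [[ 0.0693 -0.0639  0.0907]
 [ 0.1057 -0.0508  0.108 ]]
strip -0.12 [0.0772 0.0998]
strip -0.1 [0.0772 0.0998]
strip -0.02 [0.0701 0.0999]
strip 0 [0.0773 0.0999]
```

Emit:
{"method": "send_rows", "body": {"plan": [[255, -0.0004, -0.002, 0.0005, 0], [255, 0, -0.002, 0, 0], [255, 0, -0.002, 0, 0], [255, 0, -0.002, 0, 0], [255, 0, -0.001, 0, 0], [255, 0, 0, 0, 0]]}}

```text
time_s: 13.33
position: [0.5627, -0.086, 0.061]
tcp_rot: [[-0.985, 0.171, 0.001], [0.171, 0.985, -0.0], [-0.001, -0.0, -1.0]]
force: [0.7, 3.5, 2.3]
opening: 0.161
grasp_force: 30.0
```

Emit:
{"method": "send_rows", "body": {"plan": [[255, 0, -0.001, 0, 0], [255, 0, -0.001, 0, 0], [255, 0, 0, 0, 0]]}}

```text
time_s: 13.58
position: [0.5622, -0.0881, 0.0608]
tcp_rot: [[-0.985, 0.171, 0.0], [0.171, 0.985, -0.001], [-0.0, -0.001, -1.0]]
force: [0.3, 2.3, 1.0]
opening: 0.157
grasp_force: 30.0
```

Emit:
{"method": "send_rows", "body": {"plan": [[255, 0, -0.0007, 0, 0], [255, 0, -0.0003, 0, 0], [255, 0, 0, 0, 0]]}}

```text
time_s: 13.83
position: [0.5611, -0.0894, 0.0601]
tcp_rot: [[-0.985, 0.17, -0.002], [0.17, 0.985, -0.001], [0.002, -0.001, -1.0]]
force: [-0.1, 1.3, -2.9]
opening: 0.158
grasp_force: 30.0
```

The pin is dropping: z has fallen by 1 mm and the contact is nearly gone. I'll follow it down gently.

Emit:
{"method": "send_rows", "body": {"plan": [[255, 0, -0.0003, 0.0006, 0], [255, 0, 0, 0.0006, 0], [255, 0, 0, 0, 0]]}}

```text
time_s: 14.08
position: [0.5614, -0.0895, 0.0594]
tcp_rot: [[-0.985, 0.171, -0.001], [0.171, 0.985, -0.001], [0.001, -0.001, -1.0]]
force: [-1.3, -1.4, -2.2]
opening: 0.155
grasp_force: 30.0
```

Emit:
{"method": "send_rows", "body": {"plan": [[255, 0, 0, 0.0008, 0], [255, 0, 0, 0.0008, 0], [255, 0, 0, 0, 0]]}}

```text
time_s: 14.33
position: [0.5616, -0.0898, 0.0579]
tcp_rot: [[-0.985, 0.17, -0.0], [0.17, 0.985, -0.001], [0.0, -0.001, -1.0]]
force: [-2.4, -3.8, -2.2]
opening: 0.163
grasp_force: 30.0
```

Emit:
{"method": "send_rows", "body": {"plan": [[255, 0, 0, 0.001, 0], [255, 0, 0, 0.001, 0], [255, 0, 0, 0, 0]]}}

```text
time_s: 14.58
position: [0.5616, -0.0899, 0.0559]
tcp_rot: [[-0.985, 0.17, -0.0], [0.17, 0.985, -0.001], [0.0, -0.001, -1.0]]
force: [-2.2, -4.4, -2.0]
opening: 0.156
grasp_force: 30.0
```

Emit:
{"method": "send_rows", "body": {"plan": [[255, 0.0002, -0.0005, 0.001, 0], [255, 0, 0, 0.001, 0], [255, 0, 0, 0.001, 0], [255, 0, 0, 0, 0]]}}

```text
time_s: 14.92
position: [0.5615, -0.09, 0.0529]
tcp_rot: [[-0.985, 0.171, -0.0], [0.171, 0.985, -0.001], [-0.0, -0.001, -1.0]]
force: [-1.8, -5.9, -0.6]
opening: 0.161
grasp_force: 30.0
```

Emit:
{"method": "send_rows", "body": {"plan": [[255, 0, 0, 0.001, 0], [255, 0, 0, 0.001, 0], [255, 0, 0, 0.001, 0], [255, 0, 0, 0, 0]]}}

```text
time_s: 15.25
position: [0.5615, -0.09, 0.0499]
tcp_rot: [[-0.985, 0.17, -0.0], [0.17, 0.985, -0.001], [0.0, -0.001, -1.0]]
force: [-2.2, -5.1, -0.8]
opening: 0.158
grasp_force: 30.0
```

Emit:
{"method": "send_rows", "body": {"plan": [[255, 0, -0.0003, 0.001, 0], [255, 0, 0, 0.001, 0], [255, 0, 0, 0.0005, 0], [255, 0, 0, 0, 0]]}}

```text
time_s: 15.58
position: [0.5615, -0.0901, 0.0474]
tcp_rot: [[-0.985, 0.171, -0.0], [0.171, 0.985, -0.001], [0.0, -0.001, -1.0]]
force: [-1.8, -4.7, -1.0]
opening: 0.158
grasp_force: 30.0
```

Emit:
{"method": "send_rows", "body": {"plan": [[255, 0, 0, 0.0004, 0], [255, 0, 0, 0, 0], [255, 0, 0, 0, 0]]}}

```text
time_s: 15.83
position: [0.5615, -0.0901, 0.0473]
tcp_rot: [[-0.985, 0.171, -0.0], [0.171, 0.985, -0.001], [-0.0, -0.001, -1.0]]
force: [-2.0, -5.0, 0.9]
opening: 0.159
grasp_force: 30.0
```

Home on the bed (z 0.0473, against 0.0472 when parked). I'll release gently and rise.

Emit:
{"method": "send_rows", "body": {"plan": [[210, 0, 0, 0, 0], [190, 0, 0, 0, 0], [170, 0, 0, 0, 0], [150, 0, 0, 0, 0], [150, 0, 0, 0, 0], [150, 0, 0, 0, 0], [150, 0, 0, -0.01, 0], [150, 0, 0, -0.02, 0], [150, 0, 0, -0.03, 0], [150, 0, 0, -0.03, 0], [150, 0, 0, 0, 0], [150, 0, 0, 0, 0]]}}

```text
time_s: 16.83
position: [0.5631, -0.0902, 0.1398]
tcp_rot: [[-0.985, 0.171, 0.005], [0.171, 0.985, -0.002], [-0.005, -0.001, -1.0]]
force: [0.0, 0.4, 0.2]
opening: 0.414
grasp_force: 0.0
```

```bash
python3 - <<'E'
from h import *
a=np.radians(-9.9); R=np.array([[np.cos(a),-np.sin(a)],[np.sin(a),np.cos(a)]]); C=np.array([.5718,-.0415]); o=C-R@np.array([.09,-.02])
s=read_state();t=(s['position'][:2]-o)@R;print(t,s['position'],s['force'],s['grasp_force'],s['opening'])
c=calibration('wrist');p,d=capture('wrist');ys,xs=np.where(d>0);W=cloud(c,np.c_[xs,ys],d[ys,xs]);T=np.c_[(W[:,:2]-o)@R,W[:,2]]
for lo,hi in((.048,.057),(.0905,.097)):
    k=(T[:,2]>lo)&(T[:,2]<hi)&(abs(T[:,:2]-t)<.03).all(1)&(T[:,0]<.108); r=cv2.minAreaRect((T[k,:2]*1000).astype(np.float32));print(k.sum(),np.round(np.percentile(T[k],[1,50,99],axis=0),4).tolist(),r)
E
```

```text
[ 0.08980585 -0.06944452] [ 0.56310779 -0.09017487  0.13975705] [0.00096357 0.43804581 0.24562155] 0.0 0.41443077032774656
1340 [[0.0678, -0.0879, 0.0491], [0.0846, -0.0686, 0.0522], [0.1066, -0.0526, 0.0543]] ((87.29335021972656, -70.31636047363281), (39.74150466918945, 35.65390396118164), 0.6778339743614197)
803 [[0.07, -0.0761, 0.0906], [0.0873, -0.0701, 0.0925], [0.1054, -0.0646, 0.0944]] ((87.804931640625, -70.01499938964844), (12.494162559509277, 36.628360748291016), 89.66673278808594)
```

The block top is at z 0.052 and the bead at 0.093, so the stop is flat, square within about 0.5° and released.

```bash
python3 -c "
from rig import *
print(hand_in())"
```

```text
the job is handed in; nothing more can be done
None
```

The stop is in the strip's blind hole, flat on the bed, square to the fence within about 0.5° and released; I handed the job in at about 17 s, and the hand-in returned no verdict.

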